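# Unlock and open the interlocked stock case

### The job

Open the wooden stock case on the table: push its three locking levers away from you, each fully over to its stop, then slide its lid fully to the right. The levers are interlocked in an order that is not marked and changes from day to day, so feel gently which one is free, never force a blocked one, and leave the bottle, the cat figure and the candle beside the case where they stand.

Things in the scene. Friction and masses are not known exactly. Their poses are not given: they have to be found in the camera images.
- case_front (a point): Middle of the top front edge of the case, a low dark wooden box fixed to the table, 170 (x) by 270 (y) by 58 mm high; this point is 58 mm above the table, 85 mm in front of the case's centre. Its orientation is the case's: x from front to back (away from the robot, give or take the yaw), y to its left, z up. Along the front runs the lever housing, 67 mm deep, 58 mm high.
- pivot_left (a point): Pivot of the left lever: 30 mm behind the case's front edge, 52 mm above the table, 85 mm left of the middle one. All levers are alike: steel bar with a round black grip (20 mm thick, 44 to 95 mm from the pivot), turning about the case's y. It starts leaning 0.4 rad to the front (tip 37 mm in front of the pivot, 140 mm above the table) and ends leaning 0.4 rad to the back.
- pivot_mid (a point): Pivot of the middle lever, 30 mm behind the front edge, 52 mm above the table. A lever stays where it is left. A free one needs about 2 N at the grip all the way to its stop; a blocked one gives only about 0.05 rad (5 mm at the tip), then stands firm.
- pivot_right (a point): Pivot of the right lever, 85 mm right of the middle one, 30 mm behind the front edge, 52 mm above the table.
- lever_k (a joint): Angle of one of the three levers, rad: 0 leaning to the front, 0.8 fully over. Which place (left, middle, right) it has is not told and changes from start to start: watch which value changes when a lever is pushed. A hidden interlock bars each lever until the one before it in the order is over by more than about 0.71; one is free at first.
- lever_m (a joint): Angle of another of the three levers, likewise; its place is not told.
- lever_r (a joint): Angle of the remaining lever, likewise; its place is not told.
- lid (a joint): Travel of the lid to the case's right (-y), m: 0 shut, 0.115 fully open at its stop. Until all three levers are over it gives only 3 mm. About 2 N of friction; it stays where it is left. The lid (94 x 122 x 8 mm) lies behind the levers on the left half of the case and slides over the closed deck on the right half.
- lid_handle (a point): Top centre of the lid's upright handle, a dark steel bar 54 mm long (case x), 10 mm thick (case y), standing 36 mm up from the lid: its top is 93 mm, the lid's upper face 57 mm above the table. It lies 86 mm behind the line of the levers' pivots and moves with the lid.
- bottle: Small oil bottle, 32 mm across, 90 mm high, standing in front of the case; origin at the centre of its foot. Leave it.
- cat: White cat figure, 41 x 55 x 79 mm high, standing in front of the case; origin at the centre of its foot. Leave it.
- candle: Candle in a flowered pot, 70 mm across, 99 mm high, left of the case; origin at the centre of its foot. Leave it.
- lamp_stem (a point): Foot of the tall fixed table lamp, on the axis of its upright stem (60 mm thick, about 490 mm high, shade above); its foot is 150 mm across, 45 mm high. It stands right of the case and the gripper may start on its far side. A fixed glass dome, 160 mm across, 250 mm high, stands at the left front of the table; a candle pot 122 mm high and a small figure stand close to the robot.

How it is judged:
By the outcome, as a careful person would: the job done as asked, in the order asked, and still so for the second after the job is handed in, with the robot touching nothing.
It also fails if it takes over 64 s, if anything falls off the work surface, if the arm or the gripper's body presses on something with over 40 N, if the wrist force passes 120 N, or if a joint passes its speed limit or range.

### The arm

A 6-joint arm with a two-finger parallel gripper is mounted at the origin on a cart in front of the work surface, level with it; the furniture and walls round the work are solid. World frame = base frame: x ahead of the robot, y to its left, z up, the work surface at z = 0. Lengths are in mm, angles in degrees, forces in N, time in s.
With the tool pointing down it reaches from about 250 to 725 mm from the base axis. Payload 4 kg.
Tool frame: the origin (TCP) lies between the finger pads; the fingertips stand 11 mm ahead of it and the grasp point (between the pads) lies 8 mm behind it (robot.tcp_to_tips is the x of the fingertips in the tool frame, in mm); x points along the fingers, y is the direction in which the jaws open and shut, and the axes are right-handed (so a half turn about x gives the same grasp; the last joint's range is limited). The gripper opens to 85 mm and grips with 20 to 120 N. Pads are 22 mm wide; open, the fingers measure 114 mm over their backs; the gripper's body (76 mm by 85 mm) begins 54 mm behind the grasp point. The pads swing forward as they close: fully open they stand 13 mm farther back than shut.
Start: joints at [-66.807, 13.785, 0.286, 76.501, 0, 90], TCP at [196.916, -459.591, 242.306] pointing down, gripper open.
Joint ranges: [-155.79, 155.79], [-60.16, 107.12], [-62.33, 73.08], [-114, 123.19], [-81.49, 82.49], [-180, 180]. Speed limits (degrees/s): [159.86, 159.86, 180, 180, 180, 180].

### API

Orientations are given as [roll, pitch, yaw] about the fixed x, y, z axes, in that order (R = Rz(yaw) Ry(pitch) Rx(roll)).
In Python, from bench import robot, imaging gives the robot as it stands. The module is installed in compiled form; this text tells all that it offers.
- The arm moves only by the tool apply_moves, never from a script. Its arguments are lists of equal length, an entry for each row: "offset": the shift along the tool's x, y, z in m, a list of three; "delta_rot": the turn, a rotation vector about the tool's x, y, z in rad, a list of three. In form: {"offset": [[tx, ty, tz], ...], "delta_rot": [[ax, ay, az], ...]}. A call has 1 to 5 rows; each row shifts and turns the commanded pose from where the row before left it, along the tool's axes as they then stand; what a row does not reach is not made up. A row lasts 1/8 s, in which the tool goes at most 62.5 mm and 10.7 degrees, less where a joint would pass 70% of its speed; a pose out of reach is approached as far as the arm can. A call is refused whole if a number of a shift passes 0.0625 or a number of a turn 0.188, either way. A call with a gripper value outside its range is refused whole. "gripper" is the finger opening in m, from 0 to 0.0854, set as the call begins (left out, the last holds). The fingers move at their own pace and stop on an object; the grip force is fixed at half the most. Time passes only in rows, so rows that do not move let the fingers close. It gives the time, the measured TCP pose, the force and the opening at its end, in the units of the state.
- robot.state(): the state, without advancing time (a new reading comes with each control period).
- imaging.grab_frame(name): name is "scene" or "top"; returns a dict with "img" (480x640x3 uint8, red, green, blue), "z_map" (480x640 float32, mm along the optical axis (not along the pixel's ray), 0 where there is no reading), "K" (3x3 intrinsics, pixels), "dist_coeffs" ([k1, k2, p1, p2, k3] as OpenCV has them; the pictures are not rectified), "rvec" (rotation vector, rad) and "tvec" (3), from world to camera coordinates, as OpenCV has them. Camera axes: x right, y down, z forward; pixel columns grow to the right and rows downward; lengths in mm; the calibration is good to about 2 mm. A picture is of the moment at which its call begins.
- robot.sign_off(): hands the job in, once; it reports no verdict.
The state is a dict: "time_s": time; "joint_positions": joint angles; "joint_vel": joint speeds; "tau": joint torques, N m; "position": TCP position; "eef_rot": TCP orientation; "wrist_force": force on the tool from outside, world axes, zero at the start; "moment": the same for the moment, N m; "gripper_width": finger opening in mm.
Only numpy, scipy, OpenCV 4.12 (cv2) and the standard library are available. Lean on these libraries where they do the work, as an engineer would, in place of code of your own. Each camera call takes 0.05 s, during which the arm holds its last target.

## Working session

There is one attempt and no reset: what is moved stays moved. The work goes in short steps, Python scripts to look and compute and a tool call to move; the robot and the scene stay as the last step left them, time stands still between calls to the robot, and variables do not carry over. Pictures are saved under pics/ and viewed, and the job is handed in when it is done.

Besides the shell and the picture viewer there is one more tool, called after "Request:" as name(argument=value, ...), one argument or row to a line, values as JSON. apply_moves: Moves the arm, as the interface text tells. Its arguments: {"type":"object","properties":{"offset":{"type":"array","items":{"type":"array","items":{"type":"number"}}},"delta_rot":{"type":"array","items":{"type":"array","items":{"type":"number"}}},"gripper":{"type":"number"}},"required":["offset","delta_rot"]}

```bash
mkdir -p pics; cat > h.py <<'E'
from bench import robot, imaging
import numpy as np, cv2
def grab(n,save=None):
    f=imaging.grab_frame(n)
    if save: cv2.imwrite('pics/'+save,f['img'][:,:,::-1])
    return f
def unproj(f,uv,z=None):
    # pixels -> world, via z_map
    uv=np.array(uv,float).reshape(-1,2)
    n=cv2.undistortPoints(uv.reshape(-1,1,2),f['K'],np.array(f['dist_coeffs'])).reshape(-1,2)
    if z is None: z=np.array([f['z_map'][int(round(v)),int(round(u))] for u,v in uv])
    pc=np.c_[n*z[:,None],z]
    R=cv2.Rodrigues(np.array(f['rvec'],float))[0]
    return (pc-np.array(f['tvec']).reshape(1,3))@R
def proj(f,p):
    return cv2.projectPoints(np.array(p,float).reshape(-1,1,3),np.array(f['rvec'],float),np.array(f['tvec'],float),f['K'],np.array(f['dist_coeffs']))[0].reshape(-1,2)
def cloud(f):
    v,u=np.mgrid[0:480,0:640]
    P=unproj(f,np.c_[u.ravel(),v.ravel()],f['z_map'].ravel().astype(float)).reshape(480,640,3)
    P[f['z_map']<=0]=np.nan
    return P
E
python3 - <<'E'
from h import *
print(robot.state())
for n in('scene','top'):
    f=grab(n,n+'0.png'); np.save(n+'0.npy',cloud(f))
    R=cv2.Rodrigues(np.array(f['rvec']))[0]; print(n,-R.T@np.array(f['tvec']).ravel(), R[2])
E
```

```text
{'time_s': 0.0, 'joint_positions': array([-6.68069327e+01,  1.38315779e+01,  2.12085388e-01,  7.65003783e+01,
       -1.21629474e-03,  9.00003904e+01]), 'joint_vel': array([ 0.00614362, -0.00347805,  0.00910866, -0.0993232 ,  0.08848465,
       -0.00979086]), 'tau': array([-5.72723766e-04, -3.72315860e+01,  2.52408779e+01,  1.67822727e-02,
       -2.31376298e-04, -3.64970006e-06]), 'position': array([ 196.66792448, -459.02979382,  241.40748421]), 'eef_rot': array([-89.41826648,  89.88012303, 113.77441167]), 'wrist_force': array([-0.32024654, -0.30356318,  0.1262531 ]), 'moment': array([-0.01802547, -0.01246747, -0.0103568 ]), 'gripper_width': 85.57049002896908}
scene [-66.21343373 456.50748454 985.05786025] [ 0.53790229 -0.32082606 -0.77957153]
top [485.70451055  79.0617837  967.11190998] [ 0.06147816  0.02893272 -0.997689  ]
```

View pics/scene0.png

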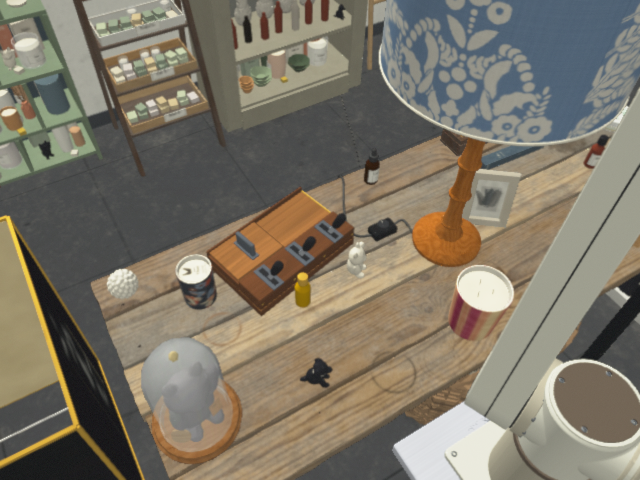

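View pics/top0.png

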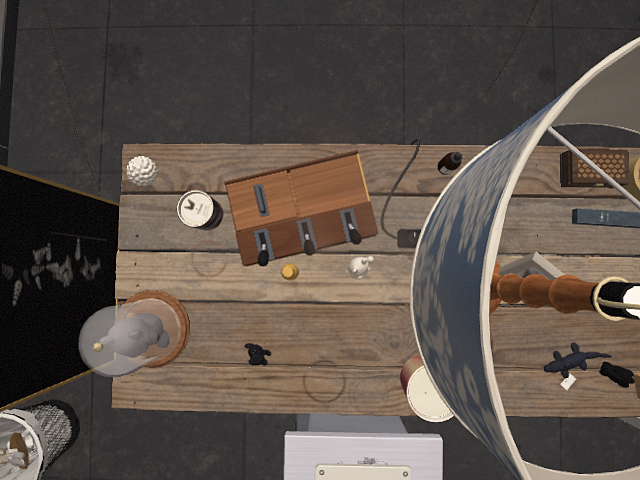

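The scene camera shows the case around (280,245), with levers near (275,268), (308,243) and (338,220). The bottle is at (303,290), the cat at (357,260) and the candle at (197,280). In the top view the levers are near (263,250), (308,240) and (353,230), the handle is at (262,200), and the lamp shade hides the gripper.

```bash
python3 - <<'E'
from h import *
P=np.load('top0.npy')
def w(u,v): 
    a=P[v-1:v+2,u-1:u+2].reshape(-1,3); return np.round(np.nanmedian(a,0),1)
for nm,(u,v) in dict(frontL=(243,262),frontR=(375,232),backL=(228,184),backR=(362,154),deck=(330,185),lid=(280,205),handle=(262,200),gL=(263,258),gM=(308,248),gR=(354,238),bottle=(289,271),cat=(359,266),candle=(196,208),pot=(430,393),bear=(257,354),table=(330,300),dome=(110,340)).items(): print(nm,w(u,v))
# case top plane points
Q=P[140:275,215:385].reshape(-1,3); Q=Q[np.isfinite(Q[:,2])]
m=(Q[:,2]>50)&(Q[:,2]<64); q=Q[m][:,:2].astype(np.float32)
print(m.sum(),cv2.minAreaRect(q)); 
print(np.round(cv2.boxPoints(cv2.minAreaRect(q)),1))
m=(Q[:,2]>84)&(Q[:,2]<100)&(Q[:,0]>0); print(np.histogram(Q[:,2],bins=range(-5,160,5)))
S=np.load('scene0.npy')
for u,v in [(475,170),(470,200),(468,140),(447,243),(480,300),(330,370),(357,262),(302,290)]: print(u,v,np.round(S[v,u],1))
E
```

```text
frontL [497.9 238.4  56.4]
frontR [558.6 -15.7  57.4]
backL [650.7 271.5  55.1]
backR [7.254e+02 5.700e+00 5.000e-01]
deck [651.7  71.6  44.4]
lid [609.4 168.6  56. ]
handle [613.8 199.3  91.5]
gL [504.3 189.1 137.9]
gM [522.8 109.8 139. ]
gR [541.1  29.5 139.9]
bottle [481.8 146.5  90.8]
cat [492.8  15.3  69.9]
candle [598.  322.9  89.9]
pot [ 267.1 -110.5  108.7]
bear [322.9 206.9  63.7]
table [4.236e+02 6.890e+01 3.000e-01]
dome [369.7 418.2 228.3]
7874 ((567.3038330078125, 137.7875213623047), (239.85643005371094, 302.9333190917969), 13.871185302734375)
[[414.6 256.1]
 [487.2 -38. ]
 [720.   19.5]
 [647.4 313.6]]
(array([4760, 4253,   78,   27,   29,  157,   89,   38,   29, 1120, 2395,
        717, 5958, 1249,  153,   75,   41,   29,   68,  151,    9,   16,
         25,   22,   21,   28,   35,   79,  161,   45,    0,    0]), array([ -5,   0,   5,  10,  15,  20,  25,  30,  35,  40,  45,  50,  55,
        60,  65,  70,  75,  80,  85,  90,  95, 100, 105, 110, 115, 120,
       125, 130, 135, 140, 145, 150, 155]))
475 170 [ 437.2 -199.6  240.2]
470 200 [ 485.5 -278.4   69.4]
468 140 [ 465.8 -190.4  296.2]
447 243 [ 433.2 -180.3   36. ]
480 300 [259.3 -98.3 110.4]
330 370 [301.  195.3  53. ]
357 262 [476.2  23.3  54.7]
302 290 [470.3 156.1  59.1]
```

```bash
python3 - <<'E'
from h import *
f=imaging.grab_frame('scene'); g=imaging.grab_frame('top')
print(proj(f,[[0,0,0],[0,0,300],[197,-459,242],[197,-459,400],[450,-200,0]]).round(), proj(g,[[0,0,0],[200,0,0],[197,-459,242],[450,-200,0]]).round())
S=np.load('scene0.npy');T=np.load('top0.npy')
for u,v in [(560,200),(500,380),(600,100),(640-3,130),(500,430),(600,400),(590,470),(450,420),(480,400),(550,280)]: print('scene',u,v,S[v,u].round())
for u,v in [(385,70),(400,90),(430,115),(480,135),(540,135),(600,115),(500,60)]: print('shade',u,v,S[v,u].round())
for u,v in [(415,290),(430,200),(500,100),(560,85),(600,60),(430,350),(480,430),(470,300),(505,300),(600,290),(540,290)]: print('top',u,v,T[v,u].round())
# case
z=T[:,:,2]; m=((z>38)&(z<64)).astype(np.uint8)
n,l,st,c=cv2.connectedComponentsWithStats(m[:, :400]); 
for i in range(1,n):
    if st[i,4]>500: print(st[i])
i=1+np.argmax([st[k,4] if 200<c[k][0]<390 and c[k][1]<300 else 0 for k in range(1,n)])
mm=cv2.morphologyEx((l==i).astype(np.uint8),cv2.MORPH_OPEN,np.ones((7,7)))
q=T[:,:400][mm>0][:,:2].astype(np.float32); r=cv2.minAreaRect(q); print(r, cv2.boxPoints(r).round(1))
cv2.imwrite('pics/mask.png',mm*255)
E
```

```text
[[523. 475.]
 [594. 403.]
 [678. 200.]
 [731. 131.]
 [446. 244.]] [[362. 512.]
 [363. 412.]
 [676. 463.]
 [463. 289.]]
scene 560 200 [ 422. -519.   -1.]
scene 500 380 [ 80.  85. 307.]
scene 600 100 [ 268. -183.  518.]
scene 637 130 [126.   6. 653.]
scene 500 430 [ 74. -14.  11.]
scene 600 400 [ -2.  -3. 309.]
scene 590 470 [-54.  37. 247.]
scene 450 420 [134.  46.   0.]
scene 480 400 [ 83. 100. 257.]
scene 550 280 [106.  49. 474.]
shade 385 70 [524. -25. 466.]
shade 400 90 [471. -15. 467.]
shade 430 115 [407. -22. 462.]
shade 480 135 [338. -57. 461.]
shade 540 135 [ 290. -119.  470.]
shade 600 115 [ 268. -201.  486.]
shade 500 60 [341. -53. 580.]
top 415 290 [465. -14. 474.]
top 430 200 [ 631. -135.   -3.]
top 500 100 [1156. -599. -848.]
top 560 85 [1219. -837. -844.]
top 600 60 [ 1327. -1005.  -849.]
top 430 350 [410. -21. 513.]
top 480 430 [365. -40. 602.]
top 470 300 [467. -14. 659.]
top 505 300 [ 442. -195.  240.]
top 600 290 [ 468. -191.  501.]
top 540 290 [ 463. -190.  371.]
[  224   150   154   116 11144]
[126 156  30  30 625]
[  75  192   16  187 1145]
((605.15576171875, 129.32144165039062), (170.97853088378906, 269.01324462890625), 14.06329345703125) [[489.5 239. ]
 [554.9 -21.9]
 [720.8  19.6]
 [655.4 280.6]]
```

View pics/mask.png

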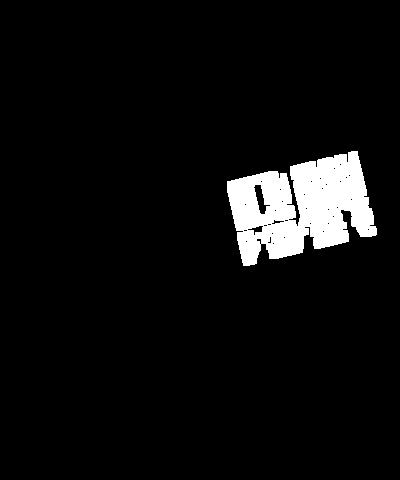

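```bash
cat >> h.py <<'E'
from scipy.spatial.transform import Rotation as Ro
import json
def RR(s=None):
    s=s or robot.state(); return Ro.from_euler('xyz',s['eef_rot'],degrees=True).as_matrix()
def log():
    s=robot.state()
    open('log.jsonl','a').write(json.dumps(dict(q=list(s['joint_positions']),p=list(s['position']),e=list(s['eef_rot']),t=s['time_s']))+'\n'); return s
E
python3 - <<'E'
from h import *
s=log(); R=RR(s); print(R.round(3))
h=np.array([np.cos(np.radians(-66.807)),np.sin(np.radians(-66.807)),0]); print(R.T@(-h))
E
```

```text
[[-0.001  0.394 -0.919]
 [ 0.001 -0.919 -0.394]
 [-1.    -0.001 -0.   ]]
[ 1.28654289e-03 -9.99999172e-01  3.68574565e-06]
```

Request:
apply_moves(
  offset=[
    [0,-0.03,0],
    [0,-0.035,0],
    [0,-0.035,0],
  ],
  delta_rot=[
    [0,0,0],
    [0,0,0],
    [0,0,0],
  ],
  gripper=0,
)

```text
time_s: 0.57
position: [157.1, -366.6, 242.0]
eef_rot: [-88.8, 90.0, 114.4]
wrist_force: [-0.9, 0.5, -0.1]
gripper_width: 32.2
```

```bash
python3 - <<'E'
from h import *
s=log(); print(s['joint_positions'].round(2),s['position'].round(1),np.hypot(*s['position'][:2]),s['wrist_force'].round(2))
E
```

```text
[-66.81   2.32 -13.3   74.41  -0.    90.  ] [ 157.1 -366.6  242. ] 398.80607968740077 [-0.95  0.53 -0.09]
```

Request:
apply_moves(
  offset=[
    [0,-0.02,0],
    [0,-0.02,0],
    [0,-0.02,0],
    [0,0,0],
  ],
  delta_rot=[
    [0,0,0],
    [0,0,0],
    [0,0,0],
    [0,0,0],
  ],
)

```text
time_s: 1.08
position: [133.5, -311.6, 242.3]
eef_rot: [77.8, 90.0, -79.0]
wrist_force: [0.2, -0.6, 0.1]
gripper_width: 0.1
```

```bash
python3 - <<'E'
from h import *
s=log(); print(s['joint_positions'].round(2),s['position'].round(1),np.hypot(*s['position'][:2]),s['wrist_force'].round(2))
D=[json.loads(l) for l in open('log.jsonl')]
A=[];b=[]
for d in D:
    q=np.radians(d['q']); r=np.hypot(*d['p'][:2]); z=d['p'][2]
    A+= [[1,0,np.sin(q[1]),np.cos(q[1]+q[2])],[0,1,np.cos(q[1]),-np.sin(q[1]+q[2])]]; b+=[r,z]
x,res,rk,sv=np.linalg.lstsq(np.array(A),np.array(b),rcond=None); print(x,res,sv)
E
```

```text
[-66.81  -4.71 -20.09  74.62  -0.    90.  ] [ 133.5 -311.6  242.3] 339.0171153661511 [ 0.17 -0.58  0.12]
[ 398.77310783 -253.83765439  503.91091667  -20.36360299] [22.79492221] [2.54895649 2.31509936 0.34215128 0.16145673]
```

```bash
python3 - <<'E'
from h import *
D=[json.loads(l) for l in open('log.jsonl')]
A=[];b=[]
for d in D:
    q=np.radians(d['q']); r=np.hypot(*d['p'][:2]); z=d['p'][2]
    A+= [[1,0,np.sin(q[1]),np.cos(q[1]-q[2])],[0,1,np.cos(q[1]),-np.sin(q[1]-q[2])]]; b+=[r,z]
x,res,rk,sv=np.linalg.lstsq(np.array(A),np.array(b),rcond=None); print(x,res,sv)
E
```

```text
[   2.00619961 -143.08597118  490.87825771  391.35104811] [0.00103056] [2.56078466 2.32703433 0.16406695 0.01936994]
```

```bash
python3 - <<'E'
from h import *
from scipy.optimize import least_squares
S=np.load('scene0.npy').reshape(-1,3);T=np.load('top0.npy').reshape(-1,3)
Q=np.r_[S,T]; m=(np.hypot(Q[:,0]-463,Q[:,1]+190)<260)&(np.hypot(Q[:,0]-463,Q[:,1]+190)>120)&(Q[:,2]>440)&(Q[:,2]<900)&~((Q[:,0]<230)); Q=Q[m]
for a in range(440,860,40):
    k=Q[(Q[:,2]>a)&(Q[:,2]<a+40)]
    if len(k)<50: print(a,len(k));continue
    o=least_squares(lambda p:np.hypot(k[:,0]-p[0],k[:,1]-p[1])-p[2],[463,-190,185],loss='soft_l1',f_scale=5).x
    print(a,len(k),o.round(1), np.percentile(np.hypot(k[:,0]-463,k[:,1]+190),[5,50,95]).round())
print(np.nanmin(S[:,2]),Q[:,2].min())
E
```

```text
440 7383 [ 459.7 -203.8  190.8] [176. 184. 197.]
480 8909 [ 459.4 -204.4  190.7] [176. 182. 195.]
520 9927 [ 459.5 -204.3  190.7] [176. 181. 194.]
560 10974 [ 459.7 -204.7  190.8] [176. 180. 193.]
600 11459 [ 459.9 -204.9  191. ] [176. 180. 191.]
640 8517 [ 460.2 -205.5  191.5] [175. 177. 190.]
680 5274 [ 459.2 -205.5  191.5] [166. 177. 181.]
720 0
760 0
800 0
840 0
-876.6023552790541 452.0012811679568
```

Request:
apply_moves(
  offset=[
    [0,-0.03,0],
    [0,-0.04,0],
    [0,-0.04,0],
    [0,0,0],
  ],
  delta_rot=[
    [0,0,0],
    [0,0,0],
    [0,0,0],
    [0,0,0],
  ],
)

```text
time_s: 1.58
position: [90.1, -210.3, 242.3]
eef_rot: [90.0, 90.0, -66.8]
wrist_force: [-0.2, -0.1, 0.6]
gripper_width: 0.1
```

```bash
python3 - <<'E'
from h import *
s=log(); print(s['joint_positions'].round(2),s['position'].round(1),np.hypot(*s['position'][:2]),s['wrist_force'].round(2))
D=[json.loads(l) for l in open('log.jsonl')]
A=[];b=[]
for d in D:
    q=np.radians(d['q']); r=np.hypot(*d['p'][:2]); z=d['p'][2]
    A+= [[1,0,np.sin(q[1]),np.cos(q[1]-q[2])],[0,1,np.cos(q[1]),-np.sin(q[1]-q[2])]]; b+=[r,z]
x,res,rk,sv=np.linalg.lstsq(np.array(A),np.array(b),rcond=None); print(x,res,sv)
E
```

```text
[-66.81 -18.46 -30.28  78.13   0.    90.  ] [  90.1 -210.3  242.3] 228.843937026869 [-0.15 -0.1   0.58]
[   2.28887817 -144.54519088  492.25690083  390.89701994] [0.15734909] [3.00590722 2.62285065 0.28946426 0.03723858]
```

Request:
apply_moves(
  offset=[
    [0,-0.0009,-0.0206],
    [0,-0.0035,-0.04],
    [0,-0.0035,-0.04],
    [0,-0.0035,-0.04],
  ],
  delta_rot=[
    [-0.09,0,0],
    [-0.176,0,0],
    [-0.176,0,0],
    [-0.176,0,0],
  ],
)

```text
time_s: 2.08
position: [198.2, -120.7, 242.8]
eef_rot: [89.5, 89.9, -31.6]
wrist_force: [0.4, -0.9, 0.5]
gripper_width: 0.2
```

```bash
python3 - <<'E'
from h import *
s=log(); print(s['joint_positions'].round(2),s['position'].round(1),np.hypot(*s['position'][:2]),s['wrist_force'].round(2),s['tau'].round(1))
f=grab('scene','s1.png')
E
```

```text
[-31.33 -18.12 -30.02  77.98  -0.    89.78] [ 198.2 -120.7  242.8] 232.06722813236095 [ 0.37 -0.87  0.52] [ -5.7 -10.3  24.9   0.3  -0.    0. ]
```

View pics/s1.png

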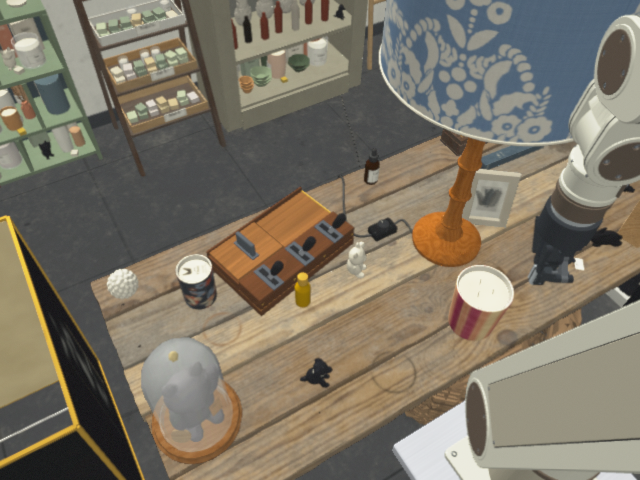

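Request:
apply_moves(
  offset=[
    [0,-0.0035,-0.04],
    [0,-0.0035,-0.04],
    [0,-0.0035,-0.04],
    [0,-0.0035,-0.04],
    [0,-0.0008,-0.0197],
  ],
  delta_rot=[
    [-0.176,0,0],
    [-0.176,0,0],
    [-0.176,0,0],
    [-0.176,0,0],
    [-0.086,0,0],
  ],
)

```text
time_s: 2.75
position: [224.0, 55.1, 242.6]
eef_rot: [97.2, 89.9, 21.4]
wrist_force: [0.5, 0.1, -1.0]
gripper_width: -0.2
```

```bash
python3 - <<'E'
from h import *
s=log(); print(s['joint_positions'].round(2),s['position'].round(1),np.hypot(*s['position'][:2]),s['wrist_force'].round(2),s['tau'].round(1)); print(RR(s).round(3))
f=grab('scene','s2.png'); S=cloud(f)
g=grab('top','t2.png'); T=cloud(g); np.save('t2.npy',T)
# extents of the arm in lateral
print()
th=np.radians(s['joint_positions'][0]); h=np.array([np.cos(th),np.sin(th)]); l=np.array([-h[1],h[0]])
for n,C in(('s',S),('t',T)):
    P=C.reshape(-1,3); P=P[np.isfinite(P[:,2])]
    a=P[:,:2]@h; b=P[:,:2]@l
    for z0 in range(200,800,40):
        m=(P[:,2]>z0)&(P[:,2]<z0+40)&(a<400)&(abs(b)<250)&(np.hypot(P[:,0]-460,P[:,1]+205)>205)
        if m.sum()>20: print(n,z0,m.sum(),'along',np.percentile(a[m],[1,99]).round(),'lat',np.percentile(b[m],[1,99]).round())
E
```

```text
[ 1.380e+01 -1.825e+01 -3.012e+01  7.806e+01  1.000e-02  8.960e+01] [224.   55.1 242.6] 230.70194849698274 [ 0.46  0.14 -1.04] [-2.2 -9.8 25.4  0.   0.1 -0. ]
[[ 0.001  0.969  0.245]
 [ 0.     0.245 -0.969]
 [-1.     0.001 -0.   ]]

s 200 274 along [ 29. 235.] lat [  6. 136.]
s 240 1594 along [ 16. 243.] lat [-81. 136.]
s 280 6180 along [-25. 275.] lat [-82. 135.]
s 320 2350 along [-16. 288.] lat [-10. 135.]
s 360 2856 along [-31. 257.] lat [ -0. 135.]
s 400 3434 along [-47. 258.] lat [ -4. 135.]
s 440 3743 along [-50. 258.] lat [ -2. 135.]
s 480 1710 along [-33. 261.] lat [-16. 133.]
s 520 2637 along [187. 269.] lat [-26.  43.]
s 560 1962 along [188. 269.] lat [ 6. 45.]
s 600 4437 along [ 83. 272.] lat [40. 49.]
s 640 10203 along [ 87. 268.] lat [-30.  51.]
s 680 7436 along [105. 241.] lat [-41.  49.]
t 280 168 along [245. 293.] lat [-16.  17.]
t 320 437 along [252. 293.] lat [-12.  13.]
t 360 729 along [238. 269.] lat [-37.  33.]
t 400 695 along [241. 267.] lat [-35.  27.]
t 440 86 along [260. 267.] lat [-22.   7.]
```

View pics/s2.png

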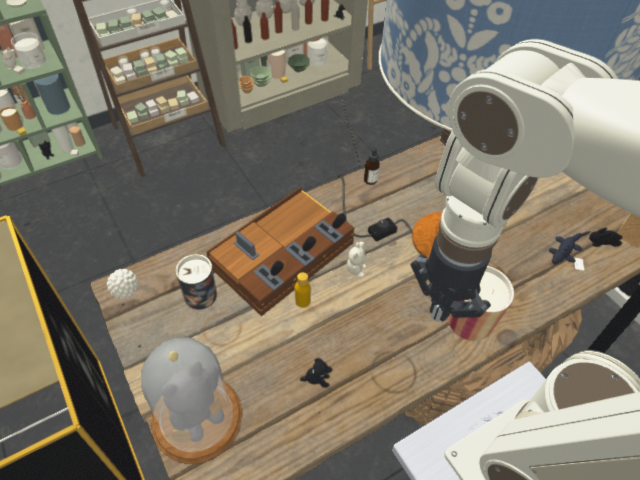

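View pics/t2.png

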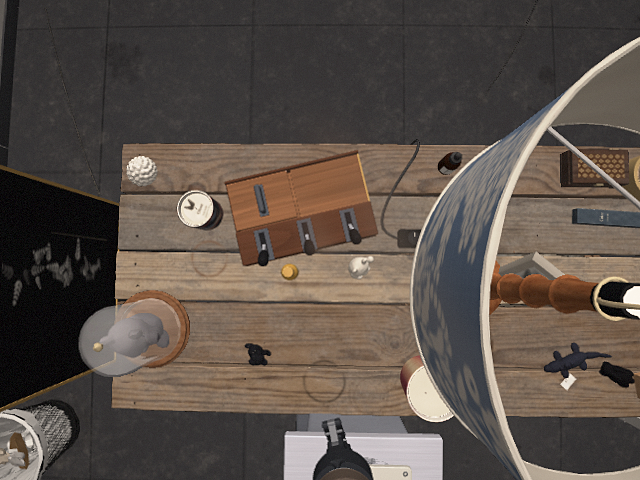

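The arm is now clear of the shade and at the front of the table, with the gripper at about (445,290) in the scene view. Tool y is now aligned with the case's x. Next I'll go to a standoff in front of the middle lever.

Request:
apply_moves(
  offset=[
    [0,0.04,0.004],
    [0,0.055,0.005],
    [0,0.055,0.005],
    [0,0.055,0.005],
    [0,0.047,0.002],
  ],
  delta_rot=[
    [0,0,0],
    [0,0,0],
    [0,0,0],
    [0,0,0],
    [0,0,0],
  ],
)

```text
time_s: 3.48
position: [475.7, 92.0, 241.5]
eef_rot: [25.5, 90.0, -50.9]
wrist_force: [0.4, 0.8, -0.1]
gripper_width: -0.2
```

Request:
apply_moves(
  offset=[
    [0.03,0,0],
    [0.045,0,0],
    [0.042,0,0],
    [0,0,0],
  ],
  delta_rot=[
    [0,0,0],
    [0,0,0],
    [0,0,0],
    [0,0,0],
  ],
)

```text
time_s: 3.98
position: [470.4, 91.4, 121.9]
eef_rot: [-90.3, 89.5, -166.6]
wrist_force: [-0.6, -0.0, 0.5]
gripper_width: -0.2
```

```bash
cat >> h.py <<'E'
C0=np.array([605.2,129.3]); YAW=np.radians(14.06)
CX=np.array([np.cos(YAW),np.sin(YAW)]); CY=np.array([-CX[1],CX[0]])
PIV=C0-55*CX
def case(p): # world -> x rel pivot line, y rel mid pivot, z
    p=np.atleast_2d(p); d=p[:,:2]-PIV; return np.c_[d@CX,d@CY,p[:,2]]
def rep():
    s=log(); print('t',round(s['time_s'],2),'case',case(s['position']).round(1),'F case',np.round([s['wrist_force'][:2]@CX,s['wrist_force'][:2]@CY,s['wrist_force'][2]],2),'q',s['joint_positions'].round(1)); return s
E
python3 - <<'E'
from h import *
s=rep(); print(RR(s).round(3))
grab('scene','s3.png'); g=grab('top','t3.png'); T=cloud(g)
P=T.reshape(-1,3);P=P[np.isfinite(P[:,2])]
c=case(P)
# lever grips and handle
for y0 in(85,0,-85):
    m=(abs(c[:,1]-y0)<25)&(c[:,0]>-60)&(c[:,0]<60)&(c[:,2]>75)&(c[:,2]<150)
    k=c[m]
    for z0 in range(80,150,15):
        kk=k[(k[:,2]>=z0)&(k[:,2]<z0+15)]
        if len(kk)>3: print(y0,z0,len(kk),kk[:,:2].mean(0).round(1),kk[:,:2].min(0).round(1),kk[:,:2].max(0).round(1))
m=(c[:,2]>84)&(c[:,2]<98)&(c[:,0]>40)&(c[:,0]<130)&(c[:,1]>0)&(c[:,1]<130); k=c[m]; print('handle',len(k),k.mean(0),np.percentile(k,[2,98],axis=0))
for nm,(x,y) in dict(bottle=(480,148),cat=(485,20)).items():
    m=(np.hypot(P[:,0]-x,P[:,1]-y)<45)&(P[:,2]>25); k=c[m]; print(nm,len(k),k.mean(0).round(1),np.percentile(k,[2,98],axis=0).round(1))
E
```

```text
t 3.98 case [[-85.   -4.  121.9]] F case [-0.58  0.12  0.45] q [ 11.   17.  -14.4  59.1  -0.   87.3]
[[-0.008  0.972  0.237]
 [-0.002  0.237 -0.972]
 [-1.    -0.008 -0.   ]]
85 80 4 [59.2 72. ] [58.7 69.7] [59.9 74.8]
-85 95 10 [-14.4 -85.3] [-16.3 -91.4] [-12.  -81.2]
-85 110 15 [-19.3 -85.8] [-23.4 -91.8] [-15.8 -80.6]
-85 125 58 [-32.  -86.2] [-42.6 -92.2] [-21.7 -80.4]
-85 140 11 [-33.1 -85.7] [-36.9 -89.6] [-29.7 -81.6]
handle 144 [85.63176874 69.99462146 91.6217131 ] [[ 60.26615267  65.12706286  86.0432493 ]
 [109.62352726  74.90956262  95.66592597]]
bottle 2575 [-69.5  23.4 559.2] [[-101.3    5.7  531.6]
 [ -38.2   38.1  578.5]]
cat 6802 [-97.5 -98.1 590.9] [[-123.5 -119.9   76.5]
 [ -65.6  -35.6  690.1]]
```

View pics/s3.png

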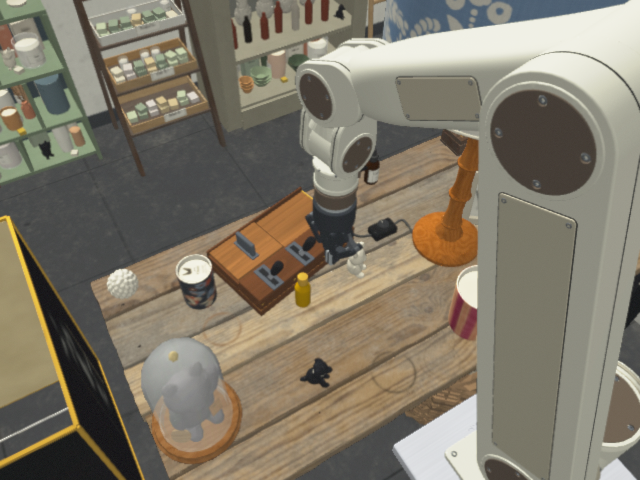

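View pics/t3.png

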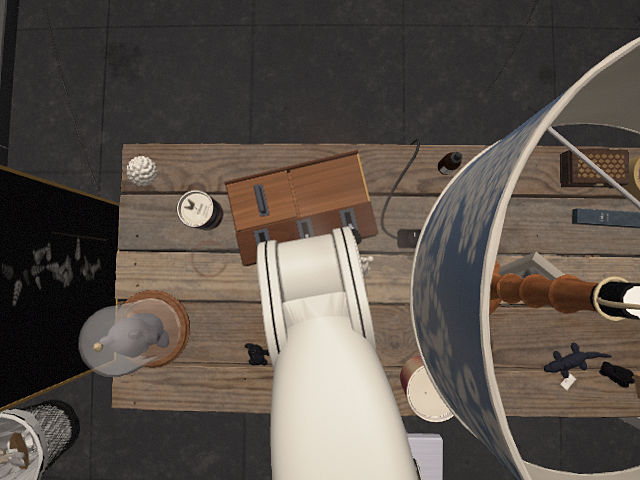

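The fit holds: the handle is at case x 85.6 (86 given) and the right lever at y -86 (-85 given). The TCP stands 85 mm in front of the middle pivot, so I'll feel forward from here.

Request:
apply_moves(
  offset=[
    [0,0.008,-0.002],
    [0,0.008,-0.002],
    [0,0,0],
  ],
  delta_rot=[
    [0,0,0],
    [0,0,0],
    [0,0,0],
  ],
)

```text
time_s: 4.45
position: [488.5, 101.6, 126.4]
eef_rot: [87.1, 89.8, 11.0]
wrist_force: [-0.0, 0.3, -0.3]
gripper_width: -0.2
```

Request:
apply_moves(
  offset=[
    [0,0.003,0],
    [0,0,0],
  ],
  delta_rot=[
    [0,0,0],
    [0,0,0],
  ],
)

```text
time_s: 4.7
position: [489.9, 101.9, 125.4]
eef_rot: [68.6, 90.0, -7.5]
wrist_force: [0.4, -0.3, -0.1]
gripper_width: -0.0
```

Request:
apply_moves(
  offset=[
    [0,0.003,0],
    [0,0,0],
  ],
  delta_rot=[
    [0,0,0],
    [0,0,0],
  ],
)

```text
time_s: 4.95
position: [492.9, 102.5, 125.3]
eef_rot: [87.5, 90.0, 11.4]
wrist_force: [-0.2, 1.3, 0.1]
gripper_width: 0.4
```

```bash
python3 - <<'E'
from h import *
rep()
E
```

```text
t 4.95 case [[-60.4   1.3 125.3]] F case [0.11 1.36 0.06] q [ 11.7  18.9 -11.   60.1  -0.   87.9]
```

Request:
apply_moves(
  offset=[
    [0,0.003,0],
    [0,0,0],
  ],
  delta_rot=[
    [0,0,0],
    [0,0,0],
  ],
)

```text
time_s: 5.2
position: [495.9, 103.2, 125.3]
eef_rot: [84.8, 90.0, 8.7]
wrist_force: [0.6, -0.3, -0.3]
gripper_width: -0.0
```

Request:
apply_moves(
  offset=[
    [0,0.003,0],
    [0,0,0],
  ],
  delta_rot=[
    [0,0,0],
    [0,0,0],
  ],
)

```text
time_s: 5.45
position: [498.0, 103.8, 125.2]
eef_rot: [-90.5, 89.9, -166.7]
wrist_force: [-3.2, -0.8, 1.2]
gripper_width: 0.1
```

Request:
apply_moves(
  offset=[
    [0,0.002,0],
    [0,0,0],
  ],
  delta_rot=[
    [0,0,0],
    [0,0,0],
  ],
)

```text
time_s: 5.7
position: [500.3, 104.3, 125.4]
eef_rot: [-92.4, 90.0, -168.5]
wrist_force: [-3.5, -0.9, 3.0]
gripper_width: -0.0
```

Request:
apply_moves(
  offset=[
    [0,0.002,0],
    [0,0,0],
  ],
  delta_rot=[
    [0,0,0],
    [0,0,0],
  ],
)

```text
time_s: 5.95
position: [502.7, 104.9, 125.4]
eef_rot: [93.7, 90.0, 17.6]
wrist_force: [-2.9, -1.5, 3.2]
gripper_width: 0.0
```

Request:
apply_moves(
  offset=[
    [0,0.002,0],
    [0,0,0],
  ],
  delta_rot=[
    [0,0,0],
    [0,0,0],
  ],
)

```text
time_s: 6.2
position: [504.8, 105.4, 125.3]
eef_rot: [89.2, 90.0, 13.1]
wrist_force: [-2.0, -0.1, 2.1]
gripper_width: -0.0
```

Request:
apply_moves(
  offset=[
    [0,0.002,0],
    [0,0,0],
  ],
  delta_rot=[
    [0,0,0],
    [0,0,0],
  ],
)

```text
time_s: 6.45
position: [506.7, 105.9, 125.3]
eef_rot: [86.1, 90.0, 10.0]
wrist_force: [-2.0, -0.9, 2.3]
gripper_width: 0.1
```

Request:
apply_moves(
  offset=[
    [0,0.003,0],
    [0,0,0],
  ],
  delta_rot=[
    [0,0,0],
    [0,0,0],
  ],
)

```text
time_s: 6.7
position: [509.7, 106.7, 125.3]
eef_rot: [92.4, 90.0, 16.3]
wrist_force: [-1.5, -0.5, 1.2]
gripper_width: -0.2
```

```bash
python3 - <<'E'
from h import *
rep()
E
```

```text
t 6.7 case [[-43.1   1.2 125.3]] F case [-1.59 -0.13  1.24] q [11.8 20.7 -8.3 60.9  0.  88. ]
```

Request:
apply_moves(
  offset=[
    [0,0.006,0],
    [0,0.006,0],
    [0,0.006,0],
    [0,0,0],
  ],
  delta_rot=[
    [0,0,0],
    [0,0,0],
    [0,0,0],
    [0,0,0],
  ],
)

```text
time_s: 7.2
position: [528.0, 111.2, 125.2]
eef_rot: [89.5, 89.9, 13.3]
wrist_force: [-0.3, -0.0, -0.3]
gripper_width: 0.0
```

Request:
apply_moves(
  offset=[
    [0,0.006,0],
    [0,0.006,0],
    [0,0,0],
  ],
  delta_rot=[
    [0,0,0],
    [0,0,0],
    [0,0,0],
  ],
)

```text
time_s: 7.58
position: [539.3, 114.0, 125.3]
eef_rot: [90.2, 89.9, 14.0]
wrist_force: [0.3, -0.3, 0.5]
gripper_width: 0.2
```

Request:
apply_moves(
  offset=[
    [0,0.004,0],
    [0,0.004,0],
    [0,0,0],
  ],
  delta_rot=[
    [0,0,0],
    [0,0,0],
    [0,0,0],
  ],
)

```text
time_s: 7.95
position: [546.4, 115.7, 125.0]
eef_rot: [-102.5, 90.0, -178.7]
wrist_force: [-1.6, -1.7, -0.2]
gripper_width: -0.1
```

```bash
python3 - <<'E'
from h import *
rep()
E
```

```text
t 7.95 case [[ -5.4   1.1 125. ]] F case [-1.94 -1.22 -0.25] q [12.  24.7 -2.2 63.1  0.  88.1]
```

Request:
apply_moves(
  offset=[
    [0,0.003,0],
    [0,0,0],
  ],
  delta_rot=[
    [0,0,0],
    [0,0,0],
  ],
)

```text
time_s: 8.2
position: [549.0, 116.4, 125.1]
eef_rot: [-95.3, 90.0, -171.5]
wrist_force: [-1.9, -0.5, -0.1]
gripper_width: 0.3
```

Request:
apply_moves(
  offset=[
    [0,0.003,0],
    [0,0,0],
  ],
  delta_rot=[
    [0,0,0],
    [0,0,0],
  ],
)

```text
time_s: 8.45
position: [552.2, 117.2, 125.3]
eef_rot: [96.5, 90.0, 20.4]
wrist_force: [-1.8, -0.4, -1.3]
gripper_width: -0.0
```

Request:
apply_moves(
  offset=[
    [0,0.002,0],
    [0,0,0],
  ],
  delta_rot=[
    [0,0,0],
    [0,0,0],
  ],
)

```text
time_s: 8.7
position: [554.2, 117.6, 125.4]
eef_rot: [88.6, 90.0, 12.5]
wrist_force: [-1.3, -1.0, 0.0]
gripper_width: 0.1
```

Request:
apply_moves(
  offset=[
    [0,0.002,0],
    [0,0,0],
  ],
  delta_rot=[
    [0,0,0],
    [0,0,0],
  ],
)

```text
time_s: 8.95
position: [556.1, 118.1, 125.4]
eef_rot: [89.9, 90.0, 13.7]
wrist_force: [-1.6, -0.7, -0.5]
gripper_width: -0.2
```

Request:
apply_moves(
  offset=[
    [0,0.002,0],
    [0,0,0],
  ],
  delta_rot=[
    [0,0,0],
    [0,0,0],
  ],
)

```text
time_s: 9.2
position: [558.0, 118.6, 125.3]
eef_rot: [95.8, 90.0, 19.6]
wrist_force: [-2.0, -1.3, -1.1]
gripper_width: -0.0
```

Request:
apply_moves(
  offset=[
    [0,0.002,0],
    [0,0,0],
  ],
  delta_rot=[
    [0,0,0],
    [0,0,0],
  ],
)

```text
time_s: 9.45
position: [558.9, 118.8, 125.2]
eef_rot: [-89.1, 89.9, -165.2]
wrist_force: [-4.3, -1.8, 2.1]
gripper_width: -0.4
```

```bash
python3 - <<'E'
from h import *
rep();grab('scene','s4.png');grab('top','t4.png')
E
```

```text
t 9.45 case [[  7.6   1.  125.2]] F case [-4.63 -0.69  2.1 ] q [12.  26.1  0.1 64.1 -0.  88.1]
```

View pics/s4.png

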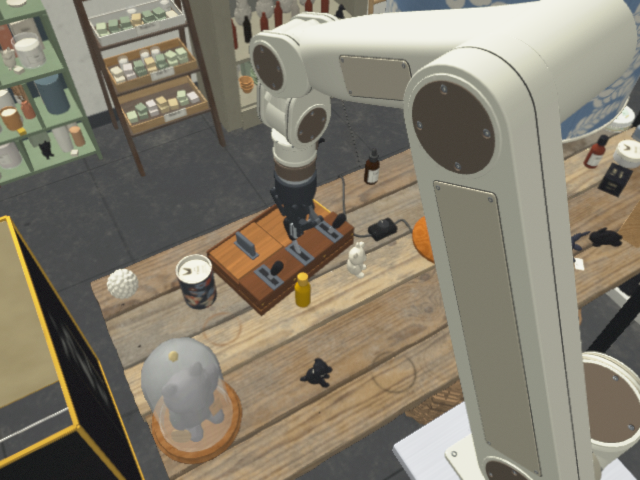

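Request:
apply_moves(
  offset=[
    [0,0.0015,0],
    [0,0,0],
  ],
  delta_rot=[
    [0,0,0],
    [0,0,0],
  ],
)

```text
time_s: 9.8
position: [559.1, 118.8, 125.1]
eef_rot: [-90.2, 89.8, -166.4]
wrist_force: [-8.4, -1.9, 4.2]
gripper_width: -0.2
```

```bash
python3 - <<'E'
from h import *
rep()
E
```

```text
t 9.8 case [[  7.8   1.  125.1]] F case [-8.63  0.17  4.16] q [12.  26.2  0.3 64.3 -0.  88.1]
```

Middle lever is at its stop: 8.6 N with no more travel, after about 64 mm at around 2 N. I'll back off and go to the left lever, passing above the bottle.

Request:
apply_moves(
  offset=[
    [0,-0.03,0],
    [0,-0.04,0],
    [0,-0.012,-0.034],
    [0,0,-0.05],
    [0,0,0],
  ],
  delta_rot=[
    [0,0,0],
    [0,0,0],
    [0,0,0],
    [0,0,0],
    [0,0,0],
  ],
)

```text
time_s: 10.42
position: [462.5, 184.5, 126.4]
eef_rot: [105.8, 89.7, 30.0]
wrist_force: [0.3, -0.1, -1.0]
gripper_width: 0.0
```

```bash
python3 - <<'E'
from h import *
s=rep();print(RR(s).round(3)); grab('top','t5.png'); grab('scene','s5.png')
E
```

```text
t 10.43 case [[-70.1  88.2 126.4]] F case [ 0.27 -0.18 -1.  ] q [ 21.7  18.1 -12.   59.6   0.   97.6]
[[ 0.004  0.97   0.244]
 [ 0.002  0.244 -0.97 ]
 [-1.     0.005 -0.001]]
```

View pics/s5.png

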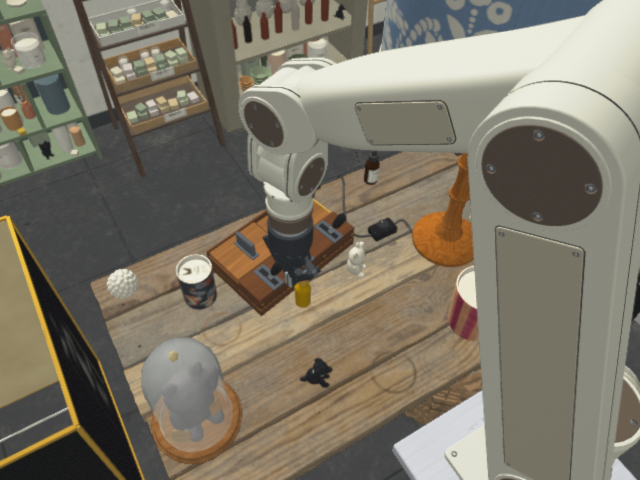

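Request:
apply_moves(
  offset=[
    [0,0.005,0.003],
    [0,0.003,0],
    [0,0,0],
  ],
  delta_rot=[
    [0,0,0],
    [0,0,0],
    [0,0,0],
  ],
)

```text
time_s: 10.9
position: [470.6, 179.7, 125.2]
eef_rot: [112.4, 90.0, 36.2]
wrist_force: [-0.1, 0.1, -0.3]
gripper_width: 0.2
```

```bash
python3 - <<'E'
from h import *
s=rep()
E
```

```text
t 10.9 case [[-63.3  81.5 125.2]] F case [-0.06  0.13 -0.3 ] q [ 20.9  19.  -10.9  60.1   0.   97.1]
```

Request:
apply_moves(
  offset=[
    [0,0.003,-0.002],
    [0,0.003,-0.001],
    [0,0,0],
  ],
  delta_rot=[
    [0,0,0],
    [0,0,0],
    [0,0,0],
  ],
)

```text
time_s: 11.28
position: [475.3, 184.9, 125.3]
eef_rot: [99.2, 90.0, 23.1]
wrist_force: [0.4, 0.7, -0.5]
gripper_width: -0.1
```

Request:
apply_moves(
  offset=[
    [0,0.002,0],
    [0,0,0],
  ],
  delta_rot=[
    [0,0,0],
    [0,0,0],
  ],
)

```text
time_s: 11.52
position: [476.8, 185.1, 125.2]
eef_rot: [-89.3, 90.0, -165.4]
wrist_force: [-1.1, -0.6, 0.7]
gripper_width: 0.2
```

Request:
apply_moves(
  offset=[
    [0,0.002,0],
    [0,0,0],
  ],
  delta_rot=[
    [0,0,0],
    [0,0,0],
  ],
)

```text
time_s: 11.78
position: [478.3, 185.4, 125.3]
eef_rot: [-91.3, 89.9, -167.5]
wrist_force: [-4.4, -1.1, 2.9]
gripper_width: 0.2
```

```bash
python3 - <<'E'
from h import *
s=rep()
E
```

```text
t 11.78 case [[-54.5  85.3 125.3]] F case [-4.58 -0.03  2.87] q [21.2 20.  -9.4 60.7  0.  97.3]
```

Request:
apply_moves(
  offset=[
    [0,0.0015,0],
    [0,0,0],
  ],
  delta_rot=[
    [0,0,0],
    [0,0,0],
  ],
)

```text
time_s: 12.02
position: [480.4, 185.9, 125.4]
eef_rot: [64.5, 90.0, -11.6]
wrist_force: [-3.8, -0.2, 2.6]
gripper_width: -0.0
```

Request:
apply_moves(
  offset=[
    [0,0.001,0],
    [0,0,0],
  ],
  delta_rot=[
    [0,0,0],
    [0,0,0],
  ],
)

```text
time_s: 12.28
position: [480.8, 186.0, 125.3]
eef_rot: [-87.9, 89.9, -164.1]
wrist_force: [-5.2, 0.0, 4.8]
gripper_width: -0.2
```

Request:
apply_moves(
  offset=[
    [0,0.001,0],
    [0,0,0],
  ],
  delta_rot=[
    [0,0,0],
    [0,0,0],
  ],
)

```text
time_s: 12.52
position: [481.0, 186.1, 125.3]
eef_rot: [-91.0, 89.8, -167.2]
wrist_force: [-7.9, -0.8, 5.5]
gripper_width: 0.1
```

Left is blocked: the force rose to 7.9 N with no motion after about 4 mm of give. I'll back off and tilt the tool so the wrist stays clear of the shade for the right lever.

Request:
apply_moves(
  offset=[
    [0,-0.01,0],
    [0,-0.025,0],
    [0,0,0],
    [0,0,0],
    [0,0,0],
  ],
  delta_rot=[
    [0,0,0],
    [0,0,0],
    [0,-0.14,0],
    [0,-0.14,0],
    [0,0,0],
  ],
)

```text
time_s: 13.15
position: [448.4, 180.0, 124.7]
eef_rot: [0.1, 74.0, -75.8]
wrist_force: [-0.1, -1.1, 0.4]
gripper_width: 0.0
```

```bash
python3 - <<'E'
from h import *
s=rep();print(RR(s).round(3))
E
```

```text
t 13.15 case [[-84.8  87.3 124.7]] F case [-0.31 -1.02  0.43] q [ 31.1  20.2 -11.1  63.4 -15.3 107.6]
[[ 0.068  0.97   0.234]
 [-0.267  0.243 -0.932]
 [-0.961  0.001  0.276]]
```

Request:
apply_moves(
  offset=[
    [0.0119,0,0.0413],
    [0.0119,0,0.0413],
    [0.0119,0,0.0413],
    [0.0119,0,0.0413],
    [0,0,0],
  ],
  delta_rot=[
    [0,0,0],
    [0,0,0],
    [0,0,0],
    [0,0,0],
    [0,0,0],
  ],
)

```text
time_s: 13.78
position: [490.1, 8.0, 125.5]
eef_rot: [0.5, 74.0, -76.0]
wrist_force: [-0.7, 0.6, -0.7]
gripper_width: -0.3
```

```bash
python3 - <<'E'
from h import *
s=rep();print(RR(s).round(3)); grab('top','t6.png'); grab('scene','s6.png')
E
```

```text
t 13.78 case [[-86.1 -89.7 125.5]] F case [-0.53  0.73 -0.7 ] q [ 10.4  16.8 -15.9  56.3 -16.   86.7]
[[ 0.067  0.972  0.224]
 [-0.268  0.234 -0.935]
 [-0.961  0.002  0.276]]
```

View pics/t6.png

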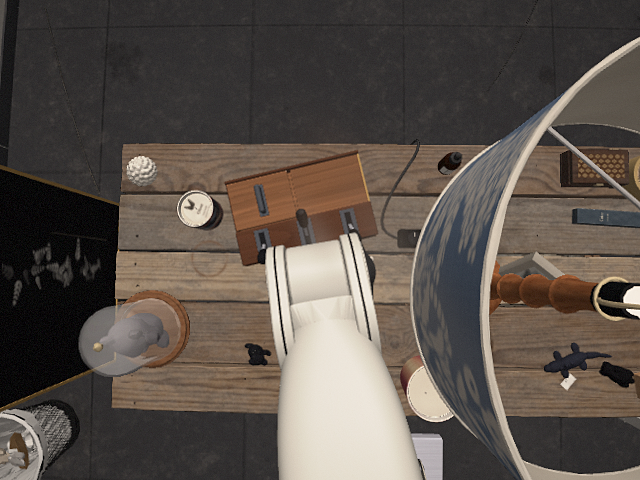

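View pics/s6.png

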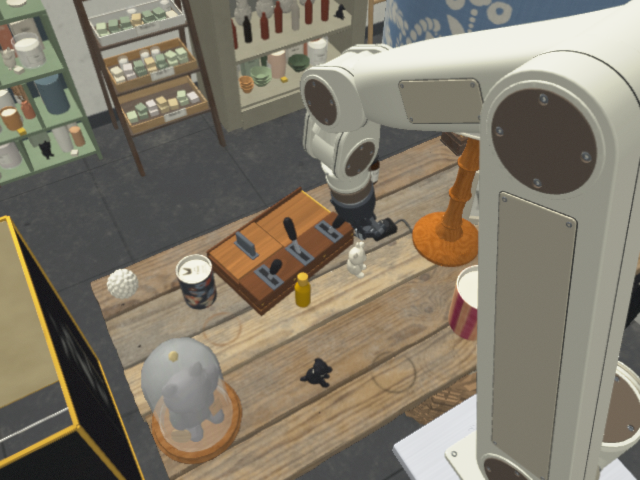

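The middle lever now leans back at scene (290,228), and the bottle, cat and candle are untouched. I'll approach the right lever.

Request:
apply_moves(
  offset=[
    [0,0.01,0],
    [0,0.012,0],
    [0,0,0],
  ],
  delta_rot=[
    [0,0,0],
    [0,0,0],
    [0,0,0],
  ],
)

```text
time_s: 14.25
position: [512.4, 17.6, 125.2]
eef_rot: [0.2, 74.0, -75.8]
wrist_force: [-0.7, 0.2, 0.7]
gripper_width: -0.0
```

```bash
python3 - <<'E'
from h import *
s=rep()
E
```

```text
t 14.25 case [[-62.2 -85.8 125.2]] F case [-0.64  0.38  0.67] q [ 11.   19.3 -12.4  57.4 -16.   86.9]
```

Request:
apply_moves(
  offset=[
    [0,0.003,0],
    [0,0.002,0.001],
    [0,0,0],
  ],
  delta_rot=[
    [0,0,0],
    [0,0,0],
    [0,0,0],
  ],
)

```text
time_s: 14.62
position: [516.1, 16.7, 125.5]
eef_rot: [0.0, 74.0, -76.1]
wrist_force: [0.5, 1.1, 0.2]
gripper_width: -0.2
```

Request:
apply_moves(
  offset=[
    [0,0.002,0],
    [0,0,0],
  ],
  delta_rot=[
    [0,0,0],
    [0,0,0],
  ],
)

```text
time_s: 14.88
position: [518.0, 17.1, 125.5]
eef_rot: [0.0, 74.0, -76.1]
wrist_force: [0.4, -0.2, -0.4]
gripper_width: -0.1
```

Request:
apply_moves(
  offset=[
    [0,0.002,0],
    [0,0,0],
  ],
  delta_rot=[
    [0,0,0],
    [0,0,0],
  ],
)

```text
time_s: 15.12
position: [518.8, 17.2, 125.4]
eef_rot: [-0.5, 73.9, -76.6]
wrist_force: [-4.7, 0.3, 3.4]
gripper_width: 0.1
```

Request:
apply_moves(
  offset=[
    [0,0.0015,0],
    [0,0,0],
  ],
  delta_rot=[
    [0,0,0],
    [0,0,0],
  ],
)

```text
time_s: 15.38
position: [520.1, 17.5, 125.5]
eef_rot: [-0.5, 73.9, -76.6]
wrist_force: [-5.1, -1.4, 4.5]
gripper_width: 0.1
```

```bash
python3 - <<'E'
from h import *
s=rep()
E
```

```text
t 15.38 case [[-54.7 -87.8 125.5]] F case [-5.28 -0.09  4.45] q [ 10.9  20.2 -11.   58.1 -16.1  86.9]
```

Request:
apply_moves(
  offset=[
    [0,0.0015,0],
    [0,0,0],
  ],
  delta_rot=[
    [0,0,0],
    [0,0,0],
  ],
)

```text
time_s: 15.62
position: [521.7, 17.9, 125.6]
eef_rot: [-0.5, 73.9, -76.6]
wrist_force: [-6.2, -0.5, 4.5]
gripper_width: 0.1
```

Request:
apply_moves(
  offset=[
    [0,0.0015,0],
    [0,0,0],
  ],
  delta_rot=[
    [0,0,0],
    [0,0,0],
  ],
)

```text
time_s: 15.88
position: [523.3, 18.2, 125.6]
eef_rot: [-0.4, 73.9, -76.5]
wrist_force: [-6.6, -0.4, 4.8]
gripper_width: -0.3
```

Request:
apply_moves(
  offset=[
    [0,0.001,0],
    [0,0,0],
  ],
  delta_rot=[
    [0,0,0],
    [0,0,0],
  ],
)

```text
time_s: 16.12
position: [524.3, 18.5, 125.6]
eef_rot: [-0.4, 73.9, -76.5]
wrist_force: [-5.2, -0.6, 4.5]
gripper_width: 0.1
```

Request:
apply_moves(
  offset=[
    [0,0.001,0],
    [0,0,0],
  ],
  delta_rot=[
    [0,0,0],
    [0,0,0],
  ],
)

```text
time_s: 16.38
position: [525.3, 18.7, 125.6]
eef_rot: [-0.4, 73.9, -76.5]
wrist_force: [-4.7, -1.8, 3.8]
gripper_width: -0.1
```

Request:
apply_moves(
  offset=[
    [0,0.003,0],
    [0,0.003,0],
    [0,0,0],
  ],
  delta_rot=[
    [0,0,0],
    [0,0,0],
    [0,0,0],
  ],
)

```text
time_s: 16.75
position: [531.9, 20.4, 125.6]
eef_rot: [-0.1, 73.9, -76.2]
wrist_force: [-4.3, -1.4, 2.9]
gripper_width: -0.0
```

Request:
apply_moves(
  offset=[
    [0,0.005,0],
    [0,0.005,0],
    [0,0.005,0],
    [0,0,0],
  ],
  delta_rot=[
    [0,0,0],
    [0,0,0],
    [0,0,0],
    [0,0,0],
  ],
)

```text
time_s: 17.25
position: [547.7, 24.6, 125.4]
eef_rot: [0.3, 74.0, -75.8]
wrist_force: [0.7, -0.5, 0.1]
gripper_width: 0.2
```

```bash
python3 - <<'E'
from h import *
s=rep()
E
```

```text
t 17.25 case [[-26.3 -87.6 125.4]] F case [ 0.54 -0.68  0.05] q [ 11.   22.9  -6.8  59.4 -16.   87. ]
```

Request:
apply_moves(
  offset=[
    [0,0.005,-0.001],
    [0,0.005,-0.001],
    [0,0.005,0],
    [0,0,0],
  ],
  delta_rot=[
    [0,0,0],
    [0,0,0],
    [0,0,0],
    [0,0,0],
  ],
)

```text
time_s: 17.75
position: [561.5, 30.0, 124.8]
eef_rot: [0.2, 74.0, -75.9]
wrist_force: [-1.2, -1.0, 0.6]
gripper_width: -0.1
```

Request:
apply_moves(
  offset=[
    [0,0.004,0],
    [0,0.004,0],
    [0,0,0],
  ],
  delta_rot=[
    [0,0,0],
    [0,0,0],
    [0,0,0],
  ],
)

```text
time_s: 18.12
position: [568.5, 31.9, 124.4]
eef_rot: [-0.1, 74.0, -76.2]
wrist_force: [-1.3, -0.7, -0.7]
gripper_width: -0.1
```

Request:
apply_moves(
  offset=[
    [0,0.003,0],
    [0,0,0],
  ],
  delta_rot=[
    [0,0,0],
    [0,0,0],
  ],
)

```text
time_s: 18.38
position: [571.6, 32.7, 124.8]
eef_rot: [0.1, 74.0, -76.1]
wrist_force: [-2.1, -0.4, -0.1]
gripper_width: 0.1
```

```bash
python3 - <<'E'
from h import *
s=rep()
E
```

```text
t 18.38 case [[ -1.  -85.6 124.8]] F case [-2.12  0.11 -0.11] q [ 11.4  25.6  -2.6  61.  -16.   87.4]
```

Request:
apply_moves(
  offset=[
    [0,0.003,0],
    [0,0.002,0],
    [0,0,0],
  ],
  delta_rot=[
    [0,0,0],
    [0,0,0],
    [0,0,0],
  ],
)

```text
time_s: 18.75
position: [576.9, 33.8, 125.2]
eef_rot: [0.3, 74.0, -75.9]
wrist_force: [-2.0, 0.4, 0.8]
gripper_width: 0.1
```

Request:
apply_moves(
  offset=[
    [0,0.002,0],
    [0,0,0],
  ],
  delta_rot=[
    [0,0,0],
    [0,0,0],
  ],
)

```text
time_s: 19.0
position: [578.4, 34.1, 125.0]
eef_rot: [0.1, 74.0, -76.0]
wrist_force: [-1.2, -0.3, -1.1]
gripper_width: -0.1
```

Request:
apply_moves(
  offset=[
    [0,0.002,0],
    [0,0,0],
  ],
  delta_rot=[
    [0,0,0],
    [0,0,0],
  ],
)

```text
time_s: 19.25
position: [579.5, 34.3, 124.8]
eef_rot: [-0.3, 74.0, -76.4]
wrist_force: [-5.3, -0.7, 1.0]
gripper_width: 0.3
```

```bash
python3 - <<'E'
from h import *
s=rep()
E
```

```text
t 19.25 case [[  7.  -85.9 124.8]] F case [-5.3   0.6   1.04] q [ 11.4  26.5  -1.1  61.7 -16.   87.4]
```

Request:
apply_moves(
  offset=[
    [0,0.002,0],
    [0,0,0],
  ],
  delta_rot=[
    [0,0,0],
    [0,0,0],
  ],
)

```text
time_s: 19.5
position: [579.8, 34.4, 124.8]
eef_rot: [-1.0, 73.9, -77.1]
wrist_force: [-9.8, -0.7, 3.4]
gripper_width: -0.0
```

```bash
python3 - <<'E'
from h import *
s=rep()
E
```

```text
t 19.5 case [[  7.3 -85.9 124.8]] F case [-9.65  1.74  3.38] q [ 11.4  26.7  -0.9  62.  -16.   87.4]
```

Right lever is at its stop (9.7 N, no further motion). Back to the left lever.

Request:
apply_moves(
  offset=[
    [0,-0.035,0],
    [0,-0.045,0],
    [0,-0.008,0],
    [0,0,0],
  ],
  delta_rot=[
    [0,0,0],
    [0,0,0],
    [0,0,0],
    [0,0,0],
  ],
)

```text
time_s: 20.0
position: [498.1, 14.1, 126.0]
eef_rot: [0.8, 73.9, -75.4]
wrist_force: [0.4, 0.2, -0.5]
gripper_width: -0.0
```

Request:
apply_moves(
  offset=[
    [-0.0118,0,-0.041],
    [-0.0118,0,-0.041],
    [-0.0118,0,-0.041],
    [-0.0118,0,-0.041],
    [0,0,0],
  ],
  delta_rot=[
    [0,0,0],
    [0,0,0],
    [0,0,0],
    [0,0,0],
    [0,0,0],
  ],
)

```text
time_s: 20.62
position: [457.6, 183.5, 125.2]
eef_rot: [0.7, 74.0, -75.2]
wrist_force: [0.6, -0.6, -0.0]
gripper_width: -0.1
```

Request:
apply_moves(
  offset=[
    [0,0,0],
    [0,0,0],
    [0,0,0],
  ],
  delta_rot=[
    [0,0.14,0],
    [0,0.14,0],
    [0,0,0],
  ],
)

```text
time_s: 21.0
position: [457.8, 177.6, 125.6]
eef_rot: [73.4, 89.8, -3.0]
wrist_force: [0.2, -0.2, -0.1]
gripper_width: 0.2
```

```bash
python3 - <<'E'
from h import *
s=rep(); print(RR(s).round(3)); grab('top','t7.png'); grab('scene','s7.png')
E
```

```text
t 21.0 case [[-76.2  82.6 125.6]] F case [ 0.18 -0.27 -0.09] q [ 21.2  17.5 -12.9  59.4  -0.1  97.6]
[[ 0.003  0.972  0.235]
 [-0.     0.235 -0.972]
 [-1.     0.003  0.001]]
```

View pics/s7.png

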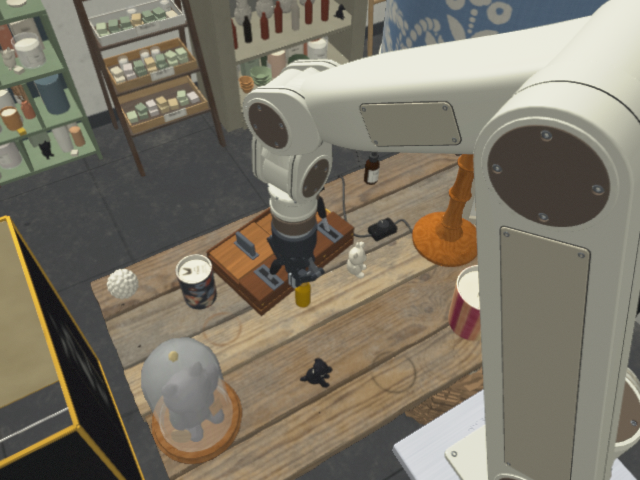

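The right lever is over, at scene (323,207). Now the left one. It starts about 4 mm further over, so I expect contact near x = -52.

Request:
apply_moves(
  offset=[
    [0,0.009,-0.002],
    [0,0.01,-0.001],
    [0,0,0],
  ],
  delta_rot=[
    [0,0,0],
    [0,0,0],
    [0,0,0],
  ],
)

```text
time_s: 21.48
position: [474.4, 188.0, 124.8]
eef_rot: [72.9, 90.0, -3.2]
wrist_force: [0.1, -0.8, 0.0]
gripper_width: 0.1
```

Request:
apply_moves(
  offset=[
    [0,0.003,0],
    [0,0,0],
  ],
  delta_rot=[
    [0,0,0],
    [0,0,0],
  ],
)

```text
time_s: 21.72
position: [476.4, 187.8, 124.9]
eef_rot: [-64.3, 90.0, -140.4]
wrist_force: [0.1, -0.0, 0.7]
gripper_width: 0.0
```

Request:
apply_moves(
  offset=[
    [0,0.002,0],
    [0,0,0],
  ],
  delta_rot=[
    [0,0,0],
    [0,0,0],
  ],
)

```text
time_s: 21.98
position: [478.4, 188.2, 125.1]
eef_rot: [93.7, 90.0, 17.6]
wrist_force: [0.6, 0.9, 0.1]
gripper_width: -0.3
```

Request:
apply_moves(
  offset=[
    [0,0.002,0],
    [0,0,0],
  ],
  delta_rot=[
    [0,0,0],
    [0,0,0],
  ],
)

```text
time_s: 22.22
position: [480.0, 188.6, 125.0]
eef_rot: [-85.3, 90.0, -161.4]
wrist_force: [-1.0, -0.6, 0.1]
gripper_width: 0.1
```

```bash
python3 - <<'E'
from h import *
s=rep()
E
```

```text
t 22.23 case [[-52.   87.9 125. ]] F case [-1.1  -0.31  0.12] q [21.4 20.3 -9.1 60.7  0.  97.6]
```

Request:
apply_moves(
  offset=[
    [0,0.002,0.001],
    [0,0,0],
  ],
  delta_rot=[
    [0,0,0],
    [0,0,0],
  ],
)

```text
time_s: 22.48
position: [482.0, 188.3, 124.9]
eef_rot: [-118.3, 89.9, 165.6]
wrist_force: [-3.2, 0.7, 2.2]
gripper_width: 0.3
```

Request:
apply_moves(
  offset=[
    [0,0.002,0.001],
    [0,0,0],
  ],
  delta_rot=[
    [0,0,0],
    [0,0,0],
  ],
)

```text
time_s: 22.72
position: [484.8, 187.8, 125.0]
eef_rot: [119.8, 90.0, 43.7]
wrist_force: [-3.3, 1.0, 1.7]
gripper_width: 0.1
```

Request:
apply_moves(
  offset=[
    [0,0.002,0.001],
    [0,0,0],
  ],
  delta_rot=[
    [0,0,0],
    [0,0,0],
  ],
)

```text
time_s: 22.98
position: [487.1, 187.2, 125.0]
eef_rot: [77.7, 90.0, 1.6]
wrist_force: [-3.0, 1.0, 1.0]
gripper_width: 0.1
```

Now free. Continue.

Request:
apply_moves(
  offset=[
    [0,0.004,0],
    [0,0.005,0],
    [0,0.005,0],
    [0,0,0],
  ],
  delta_rot=[
    [0,0,0],
    [0,0,0],
    [0,0,0],
    [0,0,0],
  ],
)

```text
time_s: 23.48
position: [501.5, 190.7, 125.0]
eef_rot: [81.0, 89.9, 4.8]
wrist_force: [-0.3, -0.5, 0.2]
gripper_width: -0.1
```

Request:
apply_moves(
  offset=[
    [0,0.005,0],
    [0,0.005,0],
    [0,0.005,0],
    [0,0,0],
  ],
  delta_rot=[
    [0,0,0],
    [0,0,0],
    [0,0,0],
    [0,0,0],
  ],
)

```text
time_s: 23.98
position: [515.8, 194.4, 124.9]
eef_rot: [91.3, 89.9, 15.2]
wrist_force: [-0.3, -0.1, 0.1]
gripper_width: 0.1
```

Request:
apply_moves(
  offset=[
    [0,0.005,0],
    [0,0.005,0],
    [0,0.003,0],
    [0,0,0],
  ],
  delta_rot=[
    [0,0,0],
    [0,0,0],
    [0,0,0],
    [0,0,0],
  ],
)

```text
time_s: 24.48
position: [527.8, 197.3, 124.6]
eef_rot: [-83.6, 90.0, -159.8]
wrist_force: [-0.6, -0.3, 0.9]
gripper_width: -0.2
```

```bash
python3 - <<'E'
from h import *
s=rep()
E
```

```text
t 24.48 case [[ -3.5  84.8 124.6]] F case [-0.61 -0.16  0.9 ] q [20.5 25.2 -1.4 63.3  0.  96.6]
```

Request:
apply_moves(
  offset=[
    [0,0.004,0],
    [0,0.003,0],
    [0,0,0],
  ],
  delta_rot=[
    [0,0,0],
    [0,0,0],
    [0,0,0],
  ],
)

```text
time_s: 24.85
position: [534.8, 199.0, 125.0]
eef_rot: [86.9, 90.0, 10.8]
wrist_force: [-0.9, 0.0, -0.8]
gripper_width: -0.4
```

Request:
apply_moves(
  offset=[
    [0,0.003,0],
    [0,0,0],
  ],
  delta_rot=[
    [0,0,0],
    [0,0,0],
  ],
)

```text
time_s: 25.1
position: [537.6, 199.7, 125.1]
eef_rot: [89.6, 90.0, 13.4]
wrist_force: [-2.0, 0.0, 0.3]
gripper_width: 0.2
```

Request:
apply_moves(
  offset=[
    [0,0.002,0],
    [0,0,0],
  ],
  delta_rot=[
    [0,0,0],
    [0,0,0],
  ],
)

```text
time_s: 25.35
position: [538.6, 200.0, 124.9]
eef_rot: [-89.5, 89.9, -165.7]
wrist_force: [-3.9, -1.1, 0.5]
gripper_width: 0.2
```

```bash
python3 - <<'E'
from h import *
s=rep()
E
```

```text
t 25.35 case [[  7.5  84.7 124.9]] F case [-4.01 -0.15  0.52] q [20.4 26.4  0.5 64.2  0.  96.5]
```

Request:
apply_moves(
  offset=[
    [0,0.002,0],
    [0,0,0],
  ],
  delta_rot=[
    [0,0,0],
    [0,0,0],
  ],
)

```text
time_s: 25.6
position: [538.9, 200.0, 124.8]
eef_rot: [-89.3, 89.7, -165.5]
wrist_force: [-8.5, -1.4, 3.7]
gripper_width: -0.2
```

```bash
python3 - <<'E'
from h import *
s=rep()
E
```

```text
t 25.6 case [[  7.8  84.7 124.8]] F case [-8.58  0.68  3.73] q [20.4 26.6  0.8 64.5  0.  96.5]
```

All three levers stop at the same place (7.8, 7.3, 7.8 mm), so each is fully over. I'll lift and go above the lid, left of the handle.

Request:
apply_moves(
  offset=[
    [0,-0.025,0],
    [-0.035,-0.01,0],
    [-0.04,0,0],
    [0,0,0],
  ],
  delta_rot=[
    [0,0,0],
    [0,0,0],
    [0,0,0],
    [0,0,0],
  ],
)

```text
time_s: 26.1
position: [510.9, 193.5, 204.7]
eef_rot: [95.8, 89.3, 19.7]
wrist_force: [0.7, -0.2, -0.2]
gripper_width: -0.1
```

Request:
apply_moves(
  offset=[
    [0,0.04,-0.005],
    [0,0.045,-0.005],
    [0,0.034,-0.005],
    [0,0,0],
    [0,0,0],
  ],
  delta_rot=[
    [0,0,0],
    [0,0,0],
    [0,0,0],
    [0,-0.12,0],
    [0,0,0],
  ],
)

```text
time_s: 26.72
position: [619.1, 237.3, 198.3]
eef_rot: [-0.4, 83.2, -76.3]
wrist_force: [0.2, 0.1, 0.3]
gripper_width: -0.3
```

```bash
python3 - <<'E'
from h import *
s=rep(); print(RR(s).round(3)); grab('top','t8.png'); grab('scene','s8.png')
E
```

```text
t 26.73 case [[ 94.8 101.4 198.3]] F case [0.21 0.09 0.31] q [ 23.9  35.   25.8  82.   -6.7 100. ]
[[ 0.028  0.97   0.241]
 [-0.115  0.242 -0.963]
 [-0.993 -0.001  0.119]]
```

View pics/s8.png

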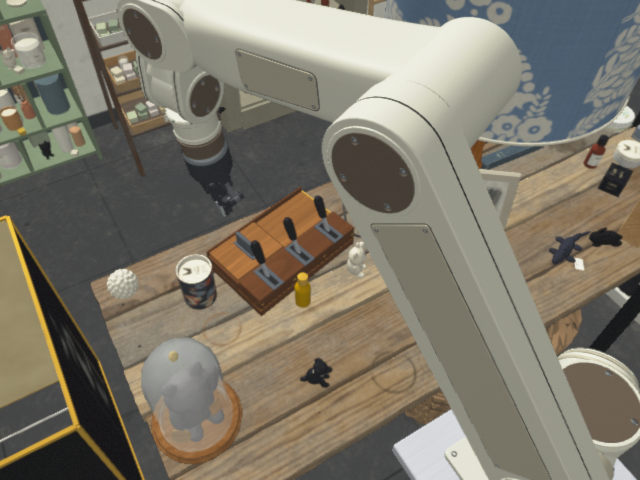

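All three levers lean back alike at scene (260,255), (290,230) and (320,205), and the bottle, cat and candle are in place. I'll descend left of the handle.

Request:
apply_moves(
  offset=[
    [0.04,0,-0.0048],
    [0.045,0,-0.0054],
    [0.024,0,-0.0029],
    [0,0,0],
  ],
  delta_rot=[
    [0,0,0],
    [0,0,0],
    [0,0,0],
    [0,0,0],
  ],
)

```text
time_s: 27.32
position: [617.4, 233.6, 88.0]
eef_rot: [-2.3, 83.1, -78.5]
wrist_force: [0.2, 0.2, -0.3]
gripper_width: 0.1
```

```bash
python3 - <<'E'
from h import *
s=rep(); grab('top','t9.png'); grab('scene','s9.png')
E
```

```text
t 27.32 case [[92.2 98.2 88. ]] F case [ 0.26  0.15 -0.27] q [ 23.7  38.4  15.1  68.2  -6.7 100. ]
```

View pics/s9.png

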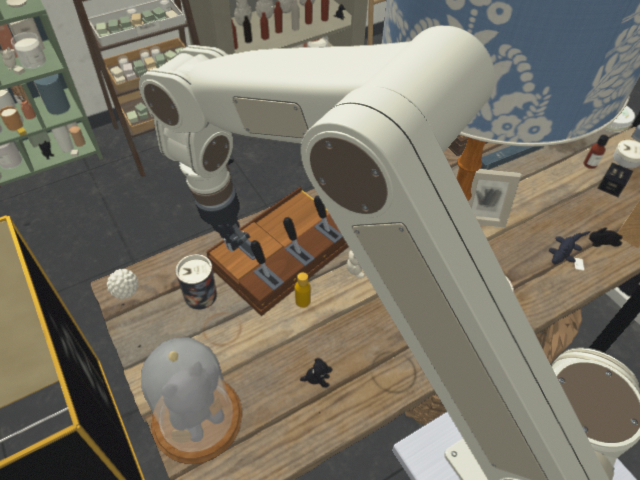

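Request:
apply_moves(
  offset=[
    [0.0006,0,0.005],
    [0.0005,0,0.004],
    [0,0,0],
  ],
  delta_rot=[
    [0,0,0],
    [0,0,0],
    [0,0,0],
  ],
)

```text
time_s: 27.8
position: [621.8, 226.1, 91.1]
eef_rot: [0.7, 83.1, -75.5]
wrist_force: [0.4, 0.1, -0.0]
gripper_width: -0.2
```

Request:
apply_moves(
  offset=[
    [0.0004,0,0.003],
    [0,0,0],
  ],
  delta_rot=[
    [0,0,0],
    [0,0,0],
  ],
)

```text
time_s: 28.05
position: [622.2, 223.7, 90.4]
eef_rot: [0.2, 83.1, -75.9]
wrist_force: [-0.9, 1.0, -0.2]
gripper_width: -0.1
```

Request:
apply_moves(
  offset=[
    [0.0004,0,0.003],
    [0,0,0],
  ],
  delta_rot=[
    [0,0,0],
    [0,0,0],
  ],
)

```text
time_s: 28.3
position: [622.9, 220.7, 90.3]
eef_rot: [0.2, 83.1, -75.9]
wrist_force: [-0.9, 1.9, 0.2]
gripper_width: -0.0
```

```bash
python3 - <<'E'
from h import *
s=rep()
E
```

```text
t 28.3 case [[94.4 84.4 90.3]] F case [-0.46  2.03  0.23] q [22.5 38.1 14.8 67.8 -6.8 98.7]
```

Request:
apply_moves(
  offset=[
    [0.0004,0,0.003],
    [0.0002,0,0.002],
    [0,0,0],
  ],
  delta_rot=[
    [0,0,0],
    [0,0,0],
    [0,0,0],
  ],
)

```text
time_s: 28.68
position: [624.1, 215.4, 90.1]
eef_rot: [0.1, 83.1, -76.1]
wrist_force: [0.2, 1.5, 1.3]
gripper_width: -0.0
```

Request:
apply_moves(
  offset=[
    [0.0004,0,0.003],
    [0.0002,0,0.002],
    [0,0,0],
  ],
  delta_rot=[
    [0,0,0],
    [0,0,0],
    [0,0,0],
  ],
)

```text
time_s: 29.05
position: [625.3, 210.4, 90.1]
eef_rot: [-0.0, 83.1, -76.2]
wrist_force: [1.5, 1.1, 1.2]
gripper_width: -0.4
```

The lid slides freely at about 2 N.

Request:
apply_moves(
  offset=[
    [0.0007,0,0.006],
    [0.0007,0,0.006],
    [0.0007,0,0.006],
    [0.0007,0,0.006],
    [0,0,0],
  ],
  delta_rot=[
    [0,0,0],
    [0,0,0],
    [0,0,0],
    [0,0,0],
    [0,0,0],
  ],
)

```text
time_s: 29.68
position: [630.9, 186.0, 90.0]
eef_rot: [-0.4, 83.0, -76.6]
wrist_force: [0.2, -0.9, 0.1]
gripper_width: 0.2
```

Request:
apply_moves(
  offset=[
    [0.0007,0,0.006],
    [0.0007,0,0.006],
    [0.0007,0,0.006],
    [0.0007,0,0.006],
    [0,0,0],
  ],
  delta_rot=[
    [0,0,0],
    [0,0,0],
    [0,0,0],
    [0,0,0],
    [0,0,0],
  ],
)

```text
time_s: 30.3
position: [636.9, 162.7, 90.2]
eef_rot: [-0.2, 83.1, -76.3]
wrist_force: [0.8, 0.7, 0.1]
gripper_width: -0.4
```

Request:
apply_moves(
  offset=[
    [0.0007,0,0.006],
    [0.0007,0,0.006],
    [0.0007,0,0.006],
    [0.0007,0,0.006],
    [0,0,0],
  ],
  delta_rot=[
    [0,0,0],
    [0,0,0],
    [0,0,0],
    [0,0,0],
    [0,0,0],
  ],
)

```text
time_s: 30.92
position: [642.9, 139.3, 90.4]
eef_rot: [0.1, 83.1, -76.1]
wrist_force: [0.1, -0.4, 0.7]
gripper_width: 0.1
```

```bash
python3 - <<'E'
from h import *
s=rep(); grab('top','t10.png'); grab('scene','s10.png')
E
```

```text
t 30.93 case [[94.   0.6 90.4]] F case [ 0.02 -0.38  0.73] q [15.3 37.1 13.  66.1 -6.9 91.5]
```

View pics/s10.png

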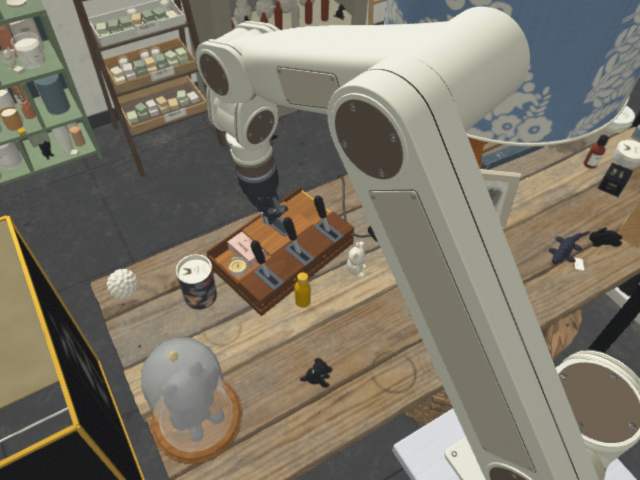

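The lid is most of the way over, showing the contents at scene (240,250). About 30 mm remain.

Request:
apply_moves(
  offset=[
    [0.0005,0,0.005],
    [0.0006,0,0.005],
    [0.0006,0,0.005],
    [0.0005,0,0.004],
    [0,0,0],
  ],
  delta_rot=[
    [0,0,0],
    [0,0,0],
    [0,0,0],
    [0,0,0],
    [0,0,0],
  ],
)

```text
time_s: 31.65
position: [647.4, 121.1, 90.6]
eef_rot: [0.1, 83.1, -76.0]
wrist_force: [0.4, -0.0, -0.0]
gripper_width: -0.2
```

Request:
apply_moves(
  offset=[
    [0.0004,0,0.003],
    [0.0003,0,0.003],
    [0,0,0],
  ],
  delta_rot=[
    [0,0,0],
    [0,0,0],
    [0,0,0],
  ],
)

```text
time_s: 32.02
position: [648.7, 115.6, 90.6]
eef_rot: [0.1, 83.1, -76.1]
wrist_force: [0.5, 0.2, 0.8]
gripper_width: -0.2
```

Request:
apply_moves(
  offset=[
    [0.0003,0,0.002],
    [0,0,0],
  ],
  delta_rot=[
    [0,0,0],
    [0,0,0],
  ],
)

```text
time_s: 32.28
position: [649.1, 113.9, 90.5]
eef_rot: [0.1, 83.1, -76.1]
wrist_force: [-0.4, 1.8, 0.4]
gripper_width: 0.1
```

```bash
python3 - <<'E'
from h import *
s=rep()
E
```

```text
t 32.27 case [[ 93.9 -25.6  90.5]] F case [0.1  1.86 0.42] q [13.  37.  12.9 65.8 -6.9 89.1]
```

Request:
apply_moves(
  offset=[
    [0.0003,0,0.002],
    [0,0,0],
  ],
  delta_rot=[
    [0,0,0],
    [0,0,0],
  ],
)

```text
time_s: 32.52
position: [649.4, 112.7, 90.5]
eef_rot: [0.1, 83.2, -76.0]
wrist_force: [-1.6, 4.3, 2.1]
gripper_width: -0.2
```

Request:
apply_moves(
  offset=[
    [0.0003,0,0.002],
    [0,0,0],
  ],
  delta_rot=[
    [0,0,0],
    [0,0,0],
  ],
)

```text
time_s: 32.78
position: [649.5, 112.6, 90.6]
eef_rot: [0.1, 83.4, -75.9]
wrist_force: [-2.8, 8.7, 3.3]
gripper_width: -0.3
```

Request:
apply_moves(
  offset=[
    [0.0003,0,0.002],
    [0,0,0],
  ],
  delta_rot=[
    [0,0,0],
    [0,0,0],
  ],
)

```text
time_s: 33.02
position: [649.5, 112.4, 90.6]
eef_rot: [0.1, 83.6, -75.8]
wrist_force: [-4.2, 13.4, 3.6]
gripper_width: -0.0
```

```bash
python3 - <<'E'
from h import *
s=rep()
E
```

```text
t 33.02 case [[ 93.9 -27.2  90.6]] F case [-0.77 14.02  3.6 ] q [12.7 37.  12.9 65.8 -6.4 88.6]
```

The lid is firm at its stop. I'll withdraw left, then up and away, and check.

Request:
apply_moves(
  offset=[
    [-0.0018,0,-0.015],
    [-0.0006,0,-0.005],
    [-0.04,0,0.0048],
    [-0.045,0,0.0054],
    [-0.04,0,0.0048],
  ],
  delta_rot=[
    [0,0,0],
    [0,0,0],
    [0,0,0],
    [0,0,0],
    [0,0,0],
  ],
)

```text
time_s: 33.65
position: [645.7, 126.9, 217.4]
eef_rot: [-0.1, 83.0, -76.2]
wrist_force: [0.6, 0.8, 0.3]
gripper_width: 0.2
```

Request:
apply_moves(
  offset=[
    [0,-0.05,0],
    [0,-0.06,0],
    [0,-0.06,0],
    [0,-0.06,0],
    [0,-0.05,0],
  ],
  delta_rot=[
    [0,0,0],
    [0,0,0],
    [0,0,0],
    [0,0,0],
    [0,0,0],
  ],
)

```text
time_s: 34.28
position: [371.5, 59.3, 215.9]
eef_rot: [-0.3, 83.0, -76.5]
wrist_force: [0.2, 0.3, 0.4]
gripper_width: -0.1
```

Request:
apply_moves(
  offset=[
    [0,-0.05,0],
    [0,-0.04,0],
    [0,0,0],
  ],
  delta_rot=[
    [0,0,0],
    [0,0,0],
    [0,0,0],
  ],
)

```text
time_s: 34.65
position: [284.0, 37.9, 216.0]
eef_rot: [-0.2, 83.0, -76.4]
wrist_force: [0.2, 0.5, 0.1]
gripper_width: -0.1
```

```bash
python3 - <<'E'
from h import *
s=rep(); g=grab('top','t11.png'); f=grab('scene','s11.png')
T=cloud(g)
P=T.reshape(-1,3);P=P[np.isfinite(P[:,2])];c=case(P)
for y0 in(85,0,-85):
    m=(abs(c[:,1]-y0)<16)&(c[:,0]>-60)&(c[:,0]<58)&(c[:,2]>90)&(c[:,2]<155); k=c[m]
    z0=(k[:,2]>125); print('lever',y0,len(k),k[z0].mean(0).round(1),'fit lean',np.polyfit(k[:,2],k[:,0],1).round(3))
m=(c[:,2]>84)&(c[:,2]<98)&(c[:,0]>62)&(c[:,0]<130)&(abs(c[:,1])<130); k=c[m]; print('handle',len(k),k.mean(0).round(1))
for nm,(x,y) in dict(bottle=(475,148),cat=(485,20),candle=(598,323)).items():
    m=(np.hypot(P[:,0]-x,P[:,1]-y)<50)&(P[:,2]>40)&(P[:,2]<110)&((c[:,0]<-45)|(c[:,1]>140)); a=P[m]
    P0=np.load('top0.npy').reshape(-1,3);P0=P0[np.isfinite(P0[:,2])];c0=case(P0)
    m0=(np.hypot(P0[:,0]-x,P0[:,1]-y)<50)&(P0[:,2]>40)&(P0[:,2]<110)&((c0[:,0]<-45)|(c0[:,1]>140)); b=P0[m0]
    print(nm,len(a),a.mean(0).round(1),len(b),b.mean(0).round(1))
E
```

```text
t 34.65 case [[-278.8  -10.7  216. ]] F case [0.34 0.48 0.14] q [ 14.7 -10.3 -29.   71.4  -6.9  90.9]
lever 85 165 [ 30.7  84.2 135.1] fit lean [  0.536 -41.768]
lever 0 180 [ 30.8   0.7 135. ] fit lean [  0.543 -42.831]
lever -85 183 [ 30.5 -83.5 135.6] fit lean [  0.529 -41.3  ]
handle 141 [ 86.5 -42.9  91.7]
bottle 220 [480.  148.7  71.7] 220 [480.  148.7  71.9]
cat 348 [492.6  13.4  64.8] 350 [492.6  13.4  64.8]
candle 1305 [595.  321.8  85.7] 1303 [595.  321.7  85.8]
```

View pics/t11.png

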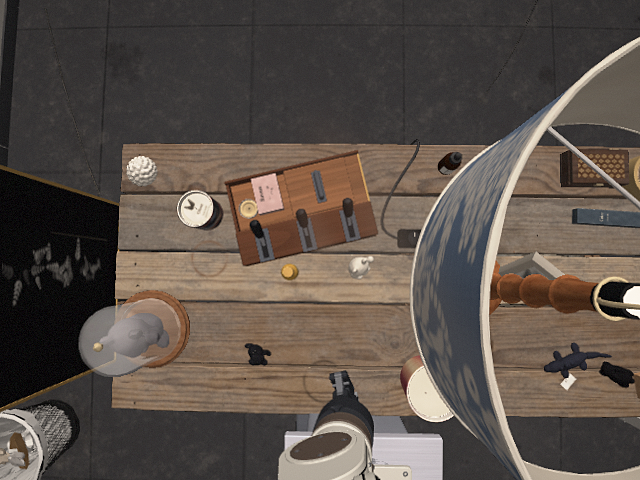

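View pics/s11.png

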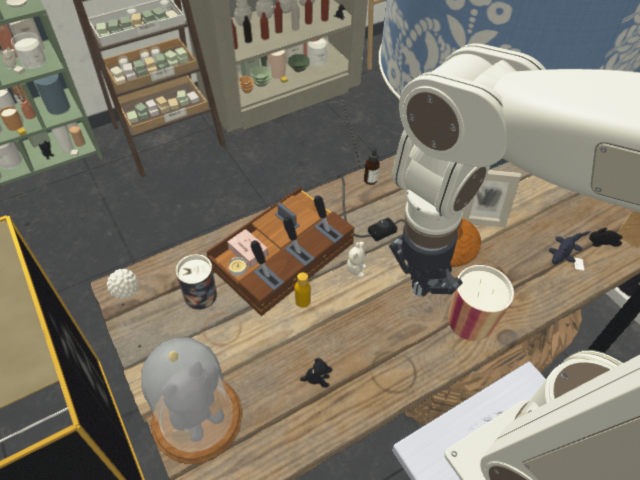

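The checks agree: all levers lean back alike, the handle has travelled about 113–114 mm to a firm stop, and the bystanders' mean positions are unchanged within 0.2 mm. Handing in.

```bash
python3 - <<'E'
from h import *
print(robot.sign_off()); print(robot.state()['time_s'])
E
```

```text
the job is handed in; nothing more can be done
None
the job is handed in; nothing more can be done
```

The case is open. All three levers are fully over and the lid is slid right to its stop. I handed the job in at about 34.7 s with the arm withdrawn and touching nothing.

**Levers:** The order turned out to be middle, right, left. I pushed each with closed fingers in small steps, watching the wrist force.
- The left lever was tried second and found blocked after about 4 mm of give, at about 8 N. I backed off and returned to it last.
- Each lever then went over at a few newtons until it stood firm at 8.6–9.7 N. All three stopped at the same place within 0.5 mm.

**Lid:** I pushed the handle right at about 2 N until it held firm at 14 N.

**Last checks:**
- **Levers:** the top camera shows all three leaning back alike, with the grips about 30.7 mm behind the pivot line at 135 mm height.
- **Lid travel:** the camera gives 112.9 mm against the nominal 115 mm. That fits the roughly 2 mm calibration error, and the measured lever spacing reads about 1% short in the same way. The firm stop I felt says the lid is fully open.
- **Bystanders:** the bottle, cat and candle are where they started, within 0.2 mm.

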